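# Angle the aluminium profile past the post into its bay

## Task

Put the aluminium profile away: push it across the bench with your fingertips, swivelling it by one end and then the other, so that one end goes in behind the post, then bring the other end in past the cheek until the bar lies in the bay against the back rail along its whole length. Only push it: keep it flat on the bench, never lift it or roll it over. Leave the other things on the bench where they are.

Things in the scene. Friction and masses are not known exactly. Their poses are not given: they have to be found in the camera images.
- profile: the aluminium slotted profile, a straight square bar 240 x 30 x 30 mm, about 0.2 kg, loose, lying flat on the bench in front of the bay (on the robot's side). Origin at the centre of its underside; its x axis runs along its length, z up. It slides and pivots freely on the smooth steel
- profile_a (a point): centre of the profile's +x end face, 15 mm above its underside; at the start this is the end nearer the post
- profile_b (a point): centre of the profile's -x end face, 15 mm above its underside; at the start this is the end away from the post
- bay: the fixed bay, open at the front: aluminium back rail with a cheek at each end, all 12 mm thick and 30 mm high; its floor is the bench. Origin: bench level, middle of the rail's front face; x points out through the rail, away from the opening; y runs left along it. Inside: x -0.07 (cheek tips) to 0 (rail face), y -0.145 to 0.145 (cheeks)
- post: fixed upright steel post, 16 mm across, 60 mm tall, at the mouth of the bay. Origin at its foot; axes parallel to the bay's. Its centre is 78 to 82 mm in front of the rail's face (about 70 mm clear behind it) and 50 to 75 mm left of the bay's middle, so the profile is longer than the room between post and right cheek
- bottle: white plastic bottle, 60 mm across, 150 mm tall, upright; a bystander. Origin at the centre of its underside
- jar: glass jar, 56 mm across, 70 mm tall; a bystander. Origin at the centre of its underside
- beaker: clear beaker, 60 mm across, 75 mm tall; a bystander. Origin at the centre of its underside
- cartridge: clear print cartridge standing on its 36 mm flange, 92 mm tall; a bystander. Origin at the centre of its underside
- tape: flat roll of tape, 84 mm across, 19 mm tall; a bystander. Origin at the centre of its underside
- driver: screwdriver lying flat; a bystander. Origin on its underside, on its long axis
- case: closed blue parts case 70 x 100 x 30 mm; a bystander. Origin at the centre of its underside
Things that resemble listed ones, but are neither listed nor needed, are in the scene too. Several things have the shape of the post; the one meant has the colours described above. Several things have the shape of the profile; the one meant has the colours described above.

How it is judged:
By the outcome, as a careful person would: the job done as asked, in the order asked, and still so for the second after the job is handed in, with the robot touching nothing.
It also fails if it takes over 72 s, if anything falls off the work surface, if the arm or the gripper's body presses on something with over 40 N, if the wrist force passes 120 N, or if a joint passes its speed limit or range.

## Robot

A 6-joint arm with a two-finger parallel gripper is mounted at the origin on the work surface. World frame = base frame: x ahead of the robot, y to its left, z up, the work surface at z = 0. Lengths are in m, angles in rad, forces in N, time in s.
With the tool pointing down it reaches from about 0.15 to 0.775 m from the base axis. Payload 6.1 kg.
Tool frame: the origin (TCP) lies midway between the tips of the shut fingers; the grasp point (between the pads) lies 19 mm behind it; z points along the fingers, y is the direction in which the jaws open and shut (so a half turn about z gives the same grasp; the last joint's range is limited). The gripper opens to 85 mm and grips with 20 to 120 N. Pads are 22 mm wide; open, the fingers measure 114 mm over their backs; the gripper's body (76 mm by 85 mm) begins 54 mm behind the grasp point. The pads swing forward as they close: fully open they stand 13 mm farther back than shut.
Start: joints at [-1.113, 0.126, -0.04, 1.405, 0, 1.571], TCP at [0.232, -0.471, 0.231] pointing down, gripper open.
Joint ranges: [-2.72, 2.72], [-0.95, 1.95], [-1.27, 1.35], [-1.78, 2.02], [-1.46, 1.47], [-3.14, 3.14]. Speed limits (rad/s): [2.39, 2.39, 3.01, 3.14, 3.14, 3.14].

## Interface

Orientations are given as a 3x3 rotation matrix whose columns are the frame's x, y, z axes.
In Python, from plant import bot gives the robot as it stands. Calls block until the motion is done:
- bot.goto(position, orientation): joint-space move of the TCP to a pose.
- bot.line_to(position, orientation=None, max_speed=0.15, guard=None): straight line of the TCP; orientation=None keeps the orientation; max_speed is the mean speed in m/s. With guard (N) it stops when the force on the tool has changed by that much, and returns True; else False.
- bot.move_j(angles): joint-space move.
- bot.move_gripper(opening): finger opening in m; the grip force is fixed at half the most; returns when the fingers have stopped.
- bot.wait(seconds).
- bot.inverse_kinematics(position, orientation): joint angles nearest the present ones, or None.
- bot.get_image(name): name is "scene" or "top" or "wrist"; returns a dict with "frame" (480x640x3 uint8, red, green, blue), "mtx" (3x3 intrinsics, pixels), "k1" (the pictures are not rectified: a ray, as slopes to the right and down, at radius r is drawn at 1 + k1 r^2 times it, then the intrinsics apply), "world_from_camera" (4x4, takes a point from camera to world coordinates); the wrist camera has in their place "tool_from_camera" (4x4, takes a point from camera to tool coordinates, whose origin is the TCP and whose axes are the flange's). Camera axes: x right, y down, z forward; pixel columns grow to the right and rows downward; lengths in m; the calibration is good to about 2 mm. A picture is of the moment at which its call begins: read the wrist's pose just before it. There is no depth.
A pose or a line that the arm cannot do raises bot.MotionError and nothing moves.
- bot.sign_off(): hands the job in, once; it reports no verdict.
Readings, each from a call of its own:
- bot.current_clock(): time.
- bot.current_joints(): joint angles.
- bot.current_qd(): joint speeds.
- bot.current_joint_torque(): joint torques, N m.
- bot.current_ee_pos(): TCP position.
- bot.current_ee_rot(): TCP orientation.
- bot.current_wrist_force(): force on the tool from outside, world axes, zero at the start.
- bot.current_ft_torque(): the same for the moment, N m.
- bot.current_gripper_width(): finger opening in m.
Only numpy, scipy, OpenCV 4.12 (cv2) and the standard library are available. Lean on these libraries where they do the work, as an engineer would, in place of code of your own. Each camera call takes 0.05 s, during which the arm holds its last target. There are 200 camera calls.

## Working session

There is one attempt and no reset: what is moved stays moved. The work goes in short steps, each a Python script; the robot and the scene stay as the last script left them, time stands still between calls to the robot, and variables do not carry over. Pictures are saved under pics/ and viewed, about 8 in all and at most 12, crops included, and the job is handed in when it is done.

```bash
mkdir -p pics; ls
python3 - <<'E'
from plant import bot
import cv2
for n in("top","scene"):
    d=bot.get_image(n); cv2.imwrite(f"pics/{n}0.png",d["frame"][:,:,::-1]); print(n,d["mtx"],d["k1"],d["world_from_camera"])
print(bot.current_clock())
E
```

```text
pics
top [[531.97105024   0.         327.47954205]
 [  0.         531.97105024 233.25857285]
 [  0.           0.           1.        ]] -0.044492395259888025 [[-0.01809388 -0.99614189  0.08587165  0.44039465]
 [-0.99981421  0.01859746  0.00506791  0.06965116]
 [-0.00664536 -0.085764   -0.99629332  1.23034856]
 [ 0.          0.          0.          1.        ]]
scene [[576.29828502   0.         319.2248647 ]
 [  0.         576.29828502 236.23990846]
 [  0.           0.           1.        ]] -0.07384099654272687 [[-0.3218063   0.68335257 -0.65533959  1.17378664]
 [ 0.94675869  0.22536642 -0.22990857  0.30460242]
 [-0.00941708 -0.69443448 -0.71949432  0.75580733]
 [ 0.          0.          0.          1.        ]]
0.1
```

View pics/top0.png

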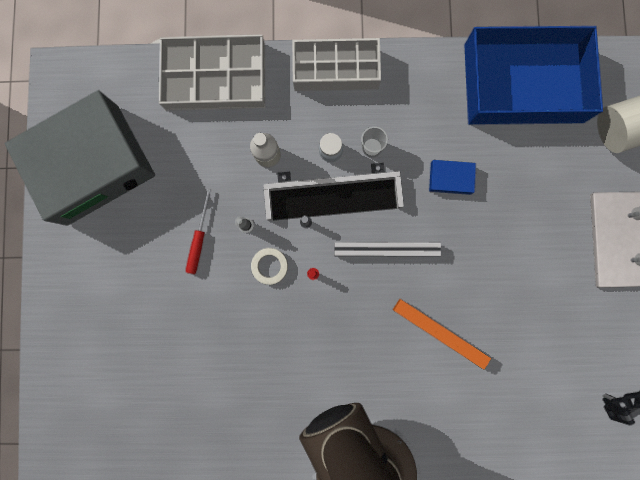

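View pics/scene0.png

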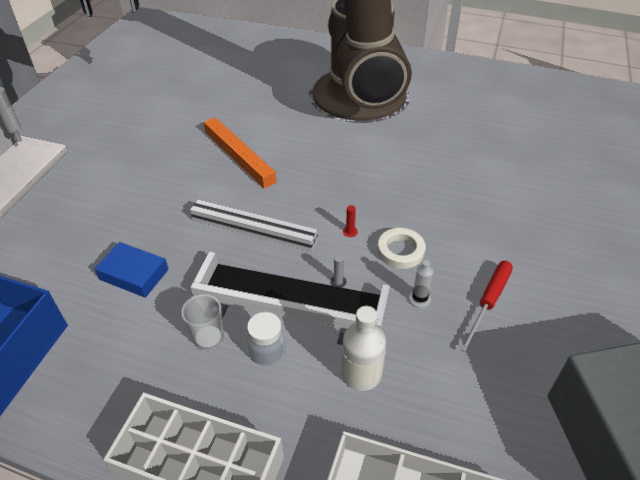

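Top view: the slotted silver bar at (335–440, 249) is the profile; the orange bar at (442,334) is a decoy. The grey post at the bay mouth (305,221) is the one meant; the red post (313,273) is a decoy, and the cartridge is at (245,225). I'll confirm in one enlarged crop.

Run:
```python
import cv2
im=cv2.imread("pics/top0.png")[155:290,235:455]
cv2.imwrite("pics/crop0.png",cv2.resize(im,None,fx=3.6,fy=3.6,interpolation=cv2.INTER_CUBIC))
```

```text
(no output)
```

View pics/crop0.png

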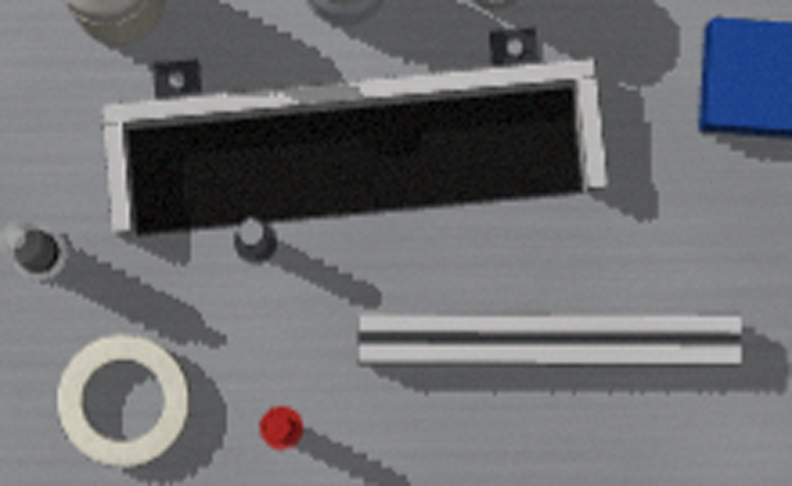

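```bash
cat > h.py <<'E'
from plant import bot
import numpy as np, cv2
def px2w(d,uv,z):
    uv=np.atleast_2d(np.array(uv,float)); D=np.array([d["k1"],0,0,0,0.])
    n=cv2.undistortPoints(uv[:,None],d["mtx"],D)[:,0]
    T=d["world_from_camera"]; r=np.c_[n,np.ones(len(n))]@T[:3,:3].T; o=T[:3,3]
    return (o+r*((z-o[2])/r[:,2])[:,None])[:,:2]
def w2px(d,P):
    T=np.linalg.inv(d["world_from_camera"]); P=np.atleast_2d(P)
    p=P@T[:3,:3].T+T[:3,3]
    return cv2.projectPoints(p,np.zeros(3),np.zeros(3),d["mtx"],np.array([d["k1"],0,0,0,0.]))[0][:,0]
E
python3 - <<'E'
from h import *
d=bot.get_image("top"); np.set_printoptions(precision=4,suppress=True)
c=lambda L:(np.array(L)+.5)/3.6-.5+[235,155]
r=px2w(d,c([(104,106),(594,60),(125,124),(575,82),(112,231),(130,231),(588,187),(606,186)]),.03); print(r)
print("lens",np.linalg.norm(r[0]-r[1]),np.linalg.norm(r[2]-r[3]), [np.arctan2(*(r[i]-r[j])[[0,1]]) for i,j in((0,1),(2,3))])
p=px2w(d,c([(359,317),(741,317),(741,363),(359,363)]),.03);print(p,p.mean(0),np.linalg.norm(p[0]-p[1]),np.linalg.norm(p[0]-p[3]))
post=px2w(d,c([(250,231)]),.06); print("post",post,px2w(d,c([(257,250)]),0))
a=(r[0]-r[1])/np.linalg.norm(r[0]-r[1]); b=np.array([a[1],-a[0]]); 
o=(r[0]+r[1])/2-b*.012; print("bay",o,"x",b,"y",a)
f=lambda q:np.c_[(q-o)@b,(q-o)@a]
print("bayframe",f(r),f(p),f(post))
print("red",px2w(d,c([(281,427)]),.05),"tape",px2w(d,c([(122,400)]),.019),"cart",px2w(d,c([(40,252)]),.01),"orange",px2w(d,[(398,302)],.03), "case",px2w(d,[(431,190),(475,192)],.03))
print(f(px2w(d,c([(281,427)]),.05)),f(px2w(d,c([(122,400)]),.019)))
E
```

```text
[[ 0.6595  0.22  ]
 [ 0.6831 -0.092 ]
 [ 0.6476  0.2067]
 [ 0.6691 -0.0794]
 [ 0.5794  0.2155]
 [ 0.5792  0.2041]
 [ 0.6018 -0.0857]
 [ 0.6022 -0.0971]]
lens 0.31281801354289307 0.2869445138376369 [np.float64(-0.07559344034353262), np.float64(-0.07501149976081377)]
[[ 0.5222  0.0606]
 [ 0.5177 -0.1795]
 [ 0.4888 -0.1785]
 [ 0.4933  0.0611]] [ 0.5055 -0.0591] 0.24011811789684767 0.028899453705689356
post [[0.5744 0.1268]] [[0.5688 0.1254]]
bay [0.6593 0.0631] x [0.9971 0.0755] y [-0.0755  0.9971]
bayframe [[ 0.012   0.1564]
 [ 0.012  -0.1564]
 [-0.0008  0.1441]
 [-0.001  -0.1429]
 [-0.0681  0.158 ]
 [-0.0692  0.1466]
 [-0.0686 -0.144 ]
 [-0.0691 -0.1554]] [[-0.1369  0.0079]
 [-0.1596 -0.2312]
 [-0.1883 -0.228 ]
 [-0.1657  0.0106]] [[-0.0799  0.07  ]]
red [[0.4539 0.11  ]] tape [[0.4731 0.2114]] cart [[0.5691 0.2643]] orange [[ 0.3863 -0.0795]] case [[ 0.6385 -0.1623]
 [ 0.6321 -0.2629]]
[[-0.2013  0.0623]] [[-0.1745  0.1619]]
```

Confirmed: the profile is the slotted grey bar (size reads 240×29 mm) and the post is grey at bay (-0.080, 0.070). Bay measures 313 mm outside, as it should. Plan: swivel it to about 20° with the a end deeper, push it along its axis behind the post, then swing b in.

```bash
cat >> h.py <<'E'
from scipy.optimize import differential_evolution, minimize
np.set_printoptions(precision=4,suppress=True)
O=np.array([.6593,.0631]); A_=np.array([-.0755,.9971]); B_=np.array([.9971,.0755]); PSI=np.arctan2(.0755,.9971)
def b2w(x,y): return O+x*B_+y*A_
def w2b(p): p=np.asarray(p)-O; return np.stack([p@B_,p@A_],-1)
def R(th=0,flip=1):  # tool y along bar dir that leans th from bay y towards bay x
    a=PSI-th; y=np.array([-np.sin(a),np.cos(a),0])*flip; z=np.array([0,0,-1.]); return np.c_[np.cross(y,z),y,z]
def P(x,y,z): return np.r_[b2w(x,y),z]
def ends(s):
    u=.12*np.array([np.sin(s[2]),np.cos(s[2])]); return s[:2]+u,s[:2]-u
def find(guess,span=(.03,.03,.25),save=None):
    """bar pose in bay frame (x,y,theta) fitted to its bright stripes and dark slot in the top picture"""
    d=bot.get_image("top"); g=cv2.GaussianBlur(cv2.cvtColor(d["frame"],cv2.COLOR_RGB2GRAY),(3,3),0).astype(np.float32)
    L=np.linspace(-.117,.117,50); E=np.linspace(-.012,.012,7)
    def S(l,w): l,w=np.meshgrid(l,w); return np.c_[l.ravel(),w.ravel()]
    sets=[(S(L,[-.0095,.0095]),1.),(S(L,[0.]),-1.),(S(L,[-.021,.021]),-.5),(S([-.126,.126],E),-.5)]
    Q=np.vstack([q for q,_ in sets]); W=np.concatenate([np.full(len(q),w/len(q)) for q,w in sets])
    def cost(s):
        u=np.array([np.sin(s[2]),np.cos(s[2])]); n=np.array([np.cos(s[2]),-np.sin(s[2])])
        q=s[:2]+Q[:,:1]*u+Q[:,1:]*n; w=O+q[:,:1]*B_+q[:,1:]*A_
        p=w2px(d,np.c_[w,np.full(len(w),.03)]).astype(np.float32)
        return -float(cv2.remap(g,p[:,0].reshape(-1,1),p[:,1].reshape(-1,1),cv2.INTER_LINEAR).ravel()@W)
    r=differential_evolution(cost,[(a-b,a+b) for a,b in zip(guess,span)],seed=1,popsize=20,maxiter=60,tol=1e-4)
    if save:
        im=d["frame"][:,:,::-1].copy(); u=ends(r.x); 
        cv2.imwrite(f"pics/{save}.png",cv2.resize(im[140:310,210:490],None,fx=2.8,fy=2.8,interpolation=cv2.INTER_CUBIC))
    print("bar",r.x,"deg",np.degrees(r.x[2]),"score",-r.fun,"a,b",*ends(r.x)); return r.x
E
python3 - <<'E'
from h import *
s=find([-.1626,-.11,.094])
print(bot.current_ee_rot())
for f in(1,-1): print(f,bot.inverse_kinematics(P(-.20,-.02,.012),R(0,f)),bot.inverse_kinematics(P(-.05,-.0,.012),R(0,f)))
E
```

```text
bar [-0.1611 -0.1099  0.1039] deg 5.954100748825698 score 0.9468582589285752 a,b [-0.1487  0.0095] [-0.1736 -0.2292]
[[ 0.897   0.442  -0.0004]
 [ 0.442  -0.897   0.0009]
 [ 0.     -0.001  -1.    ]]
1 [ 0.0607  0.1094 -0.5561  0.9053  0.     -0.0148] [ 0.097   0.3703 -0.2157  0.9848  0.      0.0215]
-1 [ 0.0607  0.1094 -0.5561  0.9053  0.      3.1268] [ 0.097   0.3703 -0.2157  0.9848  0.     -3.1201]
```

```bash
sed -i 's/\[0.\]),-1.)/[0.]),-.4)/; s/.021\]),-.5)/.021]),-.3)/; s/E),-.5)\]/E),-.3)]/' h.py
python3 - <<'E'
from h import *
s=find([-.1626,-.11,.094])
bot.move_gripper(0)
bot.goto(P(-.205,-.03,.10),R()); print(bot.current_clock())
bot.line_to(P(-.205,-.03,.012),max_speed=.15,guard=10)
print("g",bot.line_to(P(-.115,-.03,.012),max_speed=.08,guard=25),bot.current_wrist_force())
bot.line_to(P(-.19,-.03,.012),max_speed=.2)
bot.line_to(P(-.23,-.03,.10),max_speed=.3)
print(bot.current_clock())
s=find([-.13,-.11,.5],(.05,.04,.4),"p1"); print(bot.current_clock())
E
```

```text
bar [-0.1611 -0.1099  0.1031] deg 5.905657494991298 score 87.14028766741075 a,b [-0.1487  0.0094] [-0.1734 -0.2293]
3.0167
g False [0.2117 0.419  0.9665]
6.025
bar [-0.1243 -0.108   0.4944] deg 28.327285596071892 score 103.65990736607142 a,b [-0.0674 -0.0024] [-0.1813 -0.2136]
6.075
```

View pics/p1.png

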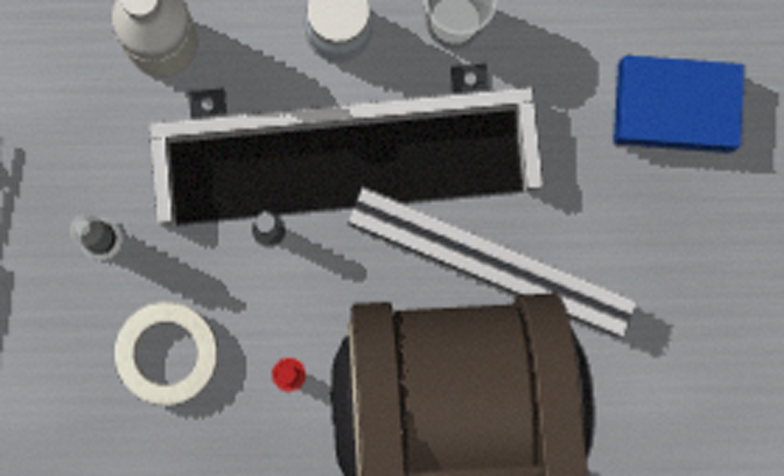

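Picture: the bar is at 28° with its a end (355,207) just right of the post (268,230), and everything else is in place. The fit agrees. Next: nudge the b end to about 23°, then push axially part-way.

```bash
cat >> h.py <<'E'
def un(th): return np.array([np.sin(th),np.cos(th)]),np.array([np.cos(th),-np.sin(th)])
def side_push(s,c,dist,sp=.08,half=.011):
    """from the front, at c along the bar from its centre, push dist past contact"""
    u,n=un(s[2]); q=s[:2]+c*u; k=lambda t,z:P(*(q+n*(t-.015-half)),z)
    bot.goto(k(-.025,.10),R(s[2])); bot.line_to(k(-.025,.012),max_speed=.2,guard=10)
    g=bot.line_to(k(dist,.012),max_speed=sp,guard=25); print("side",g,bot.current_wrist_force())
    bot.line_to(k(dist-.03,.012),max_speed=.2); bot.line_to(k(dist-.05,.10),max_speed=.3)
def end_push(s,dist,off=0,sp=.08,half=.011):
    """on the b end face, along the bar; off shifts towards the bay's rail"""
    u,n=un(s[2]); q=ends(s)[1]+off*n; k=lambda t,z:P(*(q+u*(t-half)),z); r=R(s[2]+np.pi/2)
    bot.goto(k(-.025,.10),r); bot.line_to(k(-.025,.012),max_speed=.2,guard=10)
    g=bot.line_to(k(dist,.012),max_speed=sp,guard=25); print("end",g,bot.current_wrist_force())
    bot.line_to(k(dist-.02,.012),max_speed=.2); bot.line_to(k(dist-.05,.10),max_speed=.3)
def line07(s): return s[0]+(.07-s[1])*np.tan(s[2])
E
python3 - <<'E'
from h import *
s=np.array([-.1243,-.108,.4944])
side_push(s,-.08,.013)
bot.line_to(P(-.28,-.2,.12),max_speed=.3)
s=find([-.12,-.108,.42],(.03,.03,.2)); print("line07",line07(s))
if -.054<line07(s)<-.037 and .33<s[2]<.46:
    end_push(s,.05)
    bot.line_to(P(-.28,-.25,.12),max_speed=.3)
    s=find(np.r_[s[:2]+.05*un(s[2])[0],s[2]],(.03,.03,.2),"p2"); print("line07",line07(s))
print(bot.current_clock())
E
```

```text
side False [-0.4528  0.3863 -0.4823]
bar [-0.1163 -0.1109  0.3954] deg 22.65417037422723 score 106.82370647321429 a,b [-0.0701 -0.0002] [-0.1625 -0.2216]
line07 -0.04078540228254976
end False [-0.5386 -0.3654 -0.7323]
bar [-0.0974 -0.0645  0.3953] deg 22.650518111078622 score 115.27245075334822 a,b [-0.0512  0.0463] [-0.1436 -0.1752]
line07 -0.041265296526396746
13.3833
```

View pics/p2.png

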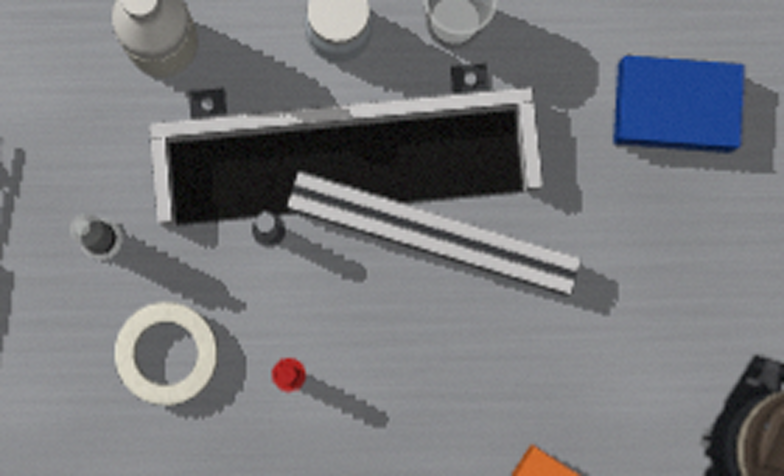

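Picture: the a end (293,190) is now just past the post (268,230) and clear behind it, with the bar at 22.7°. Push on along the axis, check, then swing b in.

Run:
```python
from h import *
s=np.array([-.0974,-.0645,.3953])
end_push(s,.072)
bot.line_to(P(-.28,-.22,.12),max_speed=.3)
s=find(np.r_[s[:2]+.072*un(s[2])[0],s[2]],(.03,.03,.2),"p3a"); e=ends(s)
if e[0][1]>.10 and e[1][1]>-.125:
    y=s[1]-.075; x=s[0]-.075*np.tan(s[2])-.017-.012-.03
    bot.goto(P(x,y,.10),R()); bot.line_to(P(x,y,.012),max_speed=.2,guard=10)
    print(bot.line_to(P(-.052,y,.012),max_speed=.08,guard=25),bot.current_ee_pos(),bot.current_wrist_force())
    bot.line_to(P(-.09,y,.012),max_speed=.2); bot.line_to(P(-.12,y,.10),max_speed=.3)
    bot.line_to(P(-.30,-.2,.12),max_speed=.3)
    s=find([-.035,.0,.05],(.03,.03,.2),"p3")
print(bot.current_clock())
```

```text
end False [-0.4664 -0.2215  0.4026]
bar [-0.07    0.0026  0.3927] deg 22.5012079704237 score 126.2291495535714 a,b [-0.0241  0.1134] [-0.1159 -0.1083]
False [ 0.6127 -0.013   0.0121] [-0.7013  0.9671  0.2504]
bar [-0.0308  0.0092 -0.0545] deg -3.124026413869433 score 148.7068477957589 a,b [-0.0373  0.129 ] [-0.0243 -0.1106]
22.5833
```

View pics/p3.png

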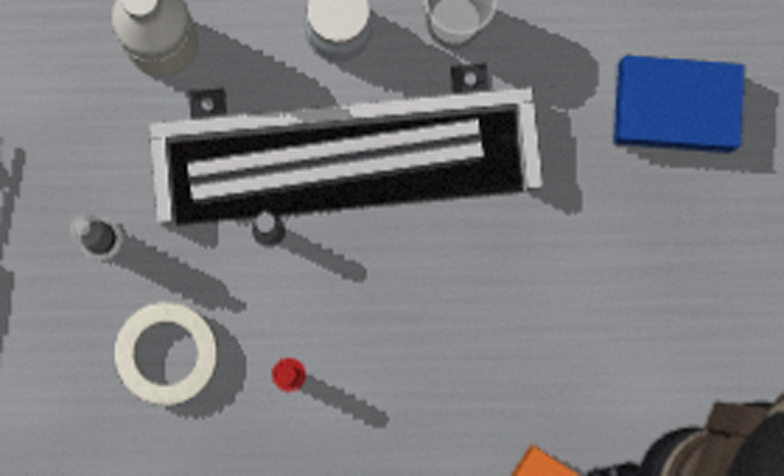

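Picture: both ends are inside the bay, (190,178) and (481,140), 3° short of square and about 10 to 20 mm off the rail. Last step: a two-fingertip push to seat it on the rail.

Run:
```python
from h import *
bot.move_gripper(.06)
bot.goto(P(-.10,0,.10),R()); bot.line_to(P(-.10,0,.006),max_speed=.2,guard=10)
g=bot.line_to(P(-.033,0,.006),max_speed=.05,guard=15); print(g,w2b(bot.current_ee_pos()[:2]),bot.current_wrist_force())
bot.wait(.3)
bot.line_to(P(-.085,0,.006),max_speed=.2); bot.line_to(P(-.11,0,.12),max_speed=.3); bot.line_to(P(-.32,-.2,.2),max_speed=.3)
s=find([-.016,.009,.0],(.012,.02,.06),"p4")
d=bot.get_image("scene"); cv2.imwrite("pics/s4.png",cv2.resize(d["frame"][220:400,150:450,::-1],None,fx=2.6,fy=2.6,interpolation=cv2.INTER_CUBIC))
print(bot.current_clock())
```

```text
True [-0.0395  0.0001] [ 0.3002 -0.2353 -0.3466]
bar [-0.0138  0.0089 -0.0017] deg -0.09574173415875784 score 115.9081787109375 a,b [-0.014   0.1289] [-0.0136 -0.1111]
28.5167
```

View pics/p4.png

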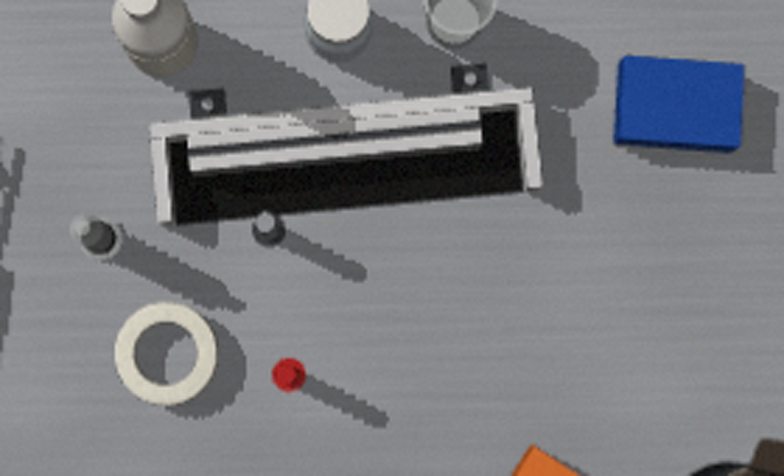

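View pics/s4.png

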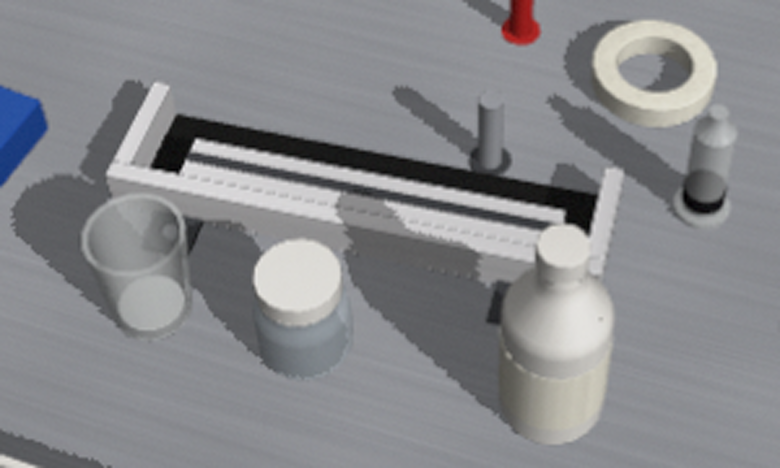

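Both pictures show the bar flush on the rail along its whole length: only a hairline seam between (190,130) and (480,108) in the top view, with the slot parallel to it. The bystanders are where they were, and the gripper is well clear.

```bash
python3 -c "
from plant import bot
bot.wait(.3); print(bot.sign_off(), bot.current_clock())"
```

```text
the job is handed in; nothing more can be done
the job is handed in; nothing more can be done
```

The profile is in the bay, lying against the back rail along its whole length, and the job is handed in. I swivelled it by the a end, then nudged the b end. I pushed it along its axis until the a end was behind the post, swung b in past the cheek, and seated it on the rail with two fingertips. It was only pushed, never gripped or lifted.

**Last checks:**
- **Position:** the bar was 0.1° off parallel to the rail, with its ends at y = +0.129 and -0.111, between the cheeks at ±0.145. Its axis read 14 mm from the rail face where exactly 15 is expected, which is within the calibration error. Both cameras showed only a hairline seam.
- **Surroundings:** the things in view in the last pictures looked unmoved. The screwdriver lay outside my final crops and was not rechecked, but the arm did not work near it.
- **Time and force:** the clock read about 29 s of the allowed 72. The seating push stopped at its 15 N guard, and no earlier push tripped its 25 N guard.

None of the checks failed.

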